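Lock the bamboo tube in its stop jig

ROBOT

A 6-joint arm with a two-finger parallel gripper is mounted at the origin on the work surface. World frame = base frame: x ahead of the robot, y to its left, z up, the work surface at z = 0. Lengths are in m, angles in rad, forces in N, time in s.
With the tool pointing down it reaches from about 0.4 to 0.825 m from the base axis. Payload 7 kg.
Tool frame: the origin (TCP) lies between the finger pads; the fingertips stand 22 mm ahead of it and the grasp point (between the pads) lies 3 mm ahead of it; z points along the fingers, y is the direction in which the jaws open and shut (so a half turn about z gives the same grasp; the last joint's range is limited). The gripper opens to 88 mm and grips with 3 to 60 N. Pads are 19 mm wide; open, the fingers measure 130 mm over their backs; the gripper's body (78 mm by 193 mm) begins 47 mm behind the grasp point.
Start: joints at [1.572, 0.359, 0.012, 0, -1.224, -0.288], TCP at [0.191, 0.647, 0.249] pointing down, gripper open.
Joint ranges: [-3.07, 3.07], [-1.43, 2.12], [-1.02, 1.25], [-3.03, 1.67], [-3.05, -0], [-3.03, 3.03]. Speed limits (rad/s): [2.39, 2.39, 3.01, 3.14, 3.14, 3.14].

INTERFACE

Orientations are given as [roll, pitch, yaw] about the fixed x, y, z axes, in that order (R = Rz(yaw) Ry(pitch) Rx(roll)).
In Python, from station import arm, optics gives the robot as it stands. The module is installed in compiled form; this text tells all that it offers.
- The arm moves only by the tool jog_arm, never from a script. Its argument "motion" is a list that holds one entry, the list of rows, each a list of 7 numbers: the shift along the tool's x, y, z in m, then the turn, a rotation vector about the tool's x, y, z in degrees, then the finger opening in m, from 0 to 0.0876. In form: [[[x, y, z, rx, ry, rz, grip], ...]]. A call has 1 to 8 rows; each row is the pose to reach, as a shift and turn from the pose measured when the call began, along the tool's axes at that moment; what a row does not reach only later rows make up. A row lasts 1/10 s, in which the tool goes at most 50 mm and 8.59 degrees, less where a joint would pass 70% of its speed; a pose out of reach is approached as far as the arm can. A call with a gripper value outside its range is refused whole. The fingers move at their own pace and stop on an object; "newtons" is the grip in N (left out, the last holds). Time passes only in rows, so rows that repeat a pose let the fingers close. It gives the time, the measured TCP pose, the force and the opening at its end, in the units of the state.
- arm.get_state(): the state, without advancing time (a new reading comes with each control period).
- optics.grab_frame(name): name is "scene" or "top" or "wrist"; returns the picture (420x560x3 uint8, red, green, blue); there is no depth.
- optics.camera_model(name): a dict with "mtx" (3x3 intrinsics, pixels), "D" ([k1, k2, p1, p2, k3] as OpenCV has them; the pictures are not rectified), "R" (3x3) and "t" (3): a world point X has camera coordinates R X + t; the wrist camera has in their place "mount" (4x4, takes a point from camera to tool coordinates, whose origin is the TCP and whose axes are the flange's). Camera axes: x right, y down, z forward; pixel columns grow to the right and rows downward; lengths in m; the calibration is good to about 2 mm. A picture is of the moment at which its call begins: read the wrist's pose just before it. camera_model takes no time and is no camera call.
- arm.job_done(): hands the job in, once; it reports no verdict.
The state is a dict: "t": time; "q": joint angles; "qd": joint speeds; "joint_efforts": joint torques, N m; "eef_pos": TCP position; "ee_rot": TCP orientation; "force": force on the tool from outside, world axes, zero at the start; "moment": the same for the moment, N m; "width": finger opening in m.
Only numpy, scipy, OpenCV 4.12 (cv2) and the standard library are available. Lean on these libraries where they do the work, as an engineer would, in place of code of your own. Each camera call takes 0.05 s, during which the arm holds its last target.

TASK

Two identical stop jigs stand on the bench; one of them has a bamboo tube lying in its channel. In that jig, slide the aluminium stop along the channel until the tube is held between the stop and the wooden end block with no play, then flip the stop's cam lever all the way down to lock it. Leave the stop and lever of the empty jig alone.

Things in the scene. Friction and masses are not known exactly. Their poses are not given: they have to be found in the camera images.
- jig: The fixed jig with the tube. Origin on the bench, x along the channel to the end block, z up. Board 110 mm wide, 18 mm thick, x -180 to +150 mm; on it two rails (tops 32 mm above the bench, 57 mm over their outsides) with the channel between. Wooden end block: 64 mm wide, top 78 mm above the bench, its face at x +120 mm. The stop slides at the other end.
- tube: Bamboo tube, 120 mm long, 34 mm diameter, about 70 g, lying loose in the channel of one jig, its axis 35 mm above the bench. Origin at its centre, x axis along the tube. It starts up to 15 mm short of the end block and is pushed along by the stop.
- stop_back (a point): Centre of the rear face (to be pushed on, away from the tube) of the aluminium stop in the jig with the tube, 51 mm above the bench. x points along the channel to the tube, y left of that, z up. The stop is a block 70 mm long (x 0 to +70 mm; its front meets the tube), 52 mm wide (y -26 to +26 mm), top 76 mm above the bench; below 37 mm it narrows to 34 mm.
- stop (a joint): Travel of that stop along the channel in m: starts between 0 and 0.03, grows towards the end block; at 0.070 the tube is just held between stop and end block (mechanical range 0 to 0.10). It slides with about 1.5 N of friction while the lever is up and is clamped when the lever is down.
- lever_tip (a point): Outer end of that stop's steel cam lever, 95 mm from its pivot. The pivot axis is parallel to the channel, at x +50 mm, y -40 mm in the frame of stop_back, 47 mm above the bench. A bar 14 mm wide, its last 35 mm a paddle 26 mm wide, 11 mm thick. Up, it slopes out to the right of the stop (-y of stop_back), 31 to 40 degrees above level; down, it lies level along -y.
- lever (a joint): Angle of that lever in rad: 0 fully up (40 degrees above level, free), 0.70 fully down (level, locked, a hard stop). Starts between 0 and 0.15 and stays where it is left. Pressing down on the paddle takes about 1 N at first and up to about 10 N in the last half of the swing, where the cam bites (more when pressed nearer the pivot).
- spare_lever_tip (a point): The same point of the lever on the empty jig, which is built just the same and must be left alone.

How it is judged:
On the way, in this order (a step that is already met when the one before it is completed fails the run):
1. the stop has been slid up so that the tube is held between stop and end block (less than 10 mm of play), the lever still up (no more than halfway down) (value of joint stop above 0.06 m and value of joint lever below 0.35 rad), for 0.1 s.
2. the lever has been flipped down (within 10 degrees of level) (value of joint lever above 0.525 rad), for 0.2 s.
At the end, for the whole second after the job is handed in: The tube lies at rest in its channel between the stop and the end block with less than 10 mm of play in all (stop travel 0.060 to 0.076 m), within 10 mm and 10 degrees of the channel's line, and that stop's lever is down within 10 degrees of level (above 0.525 rad) (value of joint stop between 0.06 and 0.076 m and value of joint lever above 0.525 rad and x of tube in the frame of stop_back between 0.122 and 0.145 m and y of tube in the frame of stop_back between -0.01 and 0.01 m and angle between the x axis of tube and the x axis of stop_back, either way round below 0.17 rad and height (world z) of tube below 0.045 m and linear speed of tube below 0.02 m/s); the robot touches nothing.
It fails at once if the stop or lever of the empty jig was moved (its lever tip by more than 15 mm) (distance of spare_lever_tip from where it was at the start of the episode above 0.015 m).
It also fails if it takes over 38 s, if anything falls off the work surface, if the arm or the gripper's body presses on something with over 40 N, if the wrist force passes 120 N, or if a joint passes its speed limit or range.

## Working session

There is one attempt and no reset: what is moved stays moved. The work goes in short steps, Python scripts to look and compute and a tool call to move; the robot and the scene stay as the last step left them, time stands still between calls to the robot, and variables do not carry over. Pictures are saved under pics/ and viewed, and the job is handed in when it is done.

Besides the shell and the picture viewer there is one more tool, called as name(argument=value, ...), one argument or row to a line, values as JSON. jog_arm: Moves the arm, as the interface text tells. Its arguments: {"type":"object","properties":{"motion":{"type":"array","items":{"type":"array","items":{"type":"array","items":{"type":"number"}}}},"newtons":{"type":"number"}},"required":["motion"]}

```bash
mkdir -p pics
python3 - <<'E'
from station import arm, optics
import cv2
print(arm.get_state())
for n in ("scene","top"):
    f=optics.grab_frame(n); cv2.imwrite(f"pics/{n}0.png",f[:,:,::-1]); 
    import pickle; m=optics.camera_model(n); print(n,m)
E
```

```text
{'t': 0.0, 'q': array([ 1.57211890e+00,  3.59422730e-01,  1.10550691e-02, -3.43574905e-04,
       -1.22407035e+00, -2.88090417e-01]), 'qd': array([ 1.88058150e-03, -1.03535762e-03, -1.45186712e-04,  2.70099526e-04,
       -8.32936857e-05, -2.80267424e-03]), 'joint_efforts': array([ 9.52390910e-04, -5.82702184e+01,  2.93053508e+01,  6.99750692e+00,
        6.82327125e-03, -1.58855987e-04]), 'eef_pos': array([0.1908294 , 0.64700117, 0.24759899]), 'ee_rot': array([ 3.13992685e+00, -1.56816603e-04, -2.86884729e-01]), 'force': array([-0.19726053, -0.08316143,  0.36315839]), 'moment': array([-0.02567525, -0.01274174,  0.00306316]), 'width': 0.087275036214771}
scene {'mtx': array([[506.6272115 ,   0.        , 280.58245352],
       [  0.        , 506.6272115 , 209.51251965],
       [  0.        ,   0.        ,   1.        ]]), 'D': array([-0.08198432,  0.        ,  0.        ,  0.        ,  0.        ]), 'R': array([[-0.38953688,  0.92088603,  0.01516355],
       [ 0.65094804,  0.28692514, -0.70280909],
       [-0.65155788, -0.26389937, -0.71121688]]), 't': array([ 0.31143572, -0.27532269,  1.55965436])}
top {'mtx': array([[504.56581183,   0.        , 279.12731893],
       [  0.        , 504.56581183, 206.73900892],
       [  0.        ,   0.        ,   1.        ]]), 'D': array([-0.08157166,  0.        ,  0.        ,  0.        ,  0.        ]), 'R': array([[ 0.01007911, -0.99993878, -0.00456554],
       [-0.99559459, -0.00960948, -0.0932688 ],
       [ 0.09321922,  0.0054855 , -0.9956305 ]]), 't': array([-0.06919056,  0.56309806,  1.12845082])}
```

View pics/scene0.png

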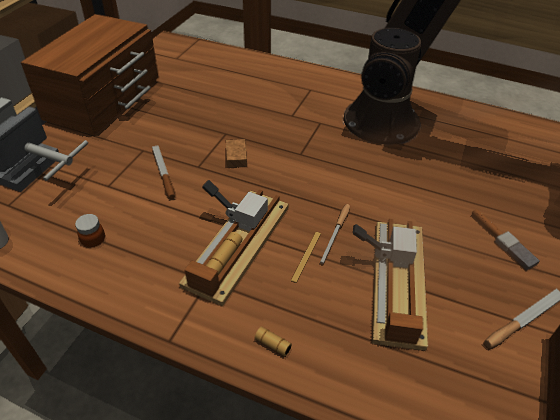

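View pics/top0.png

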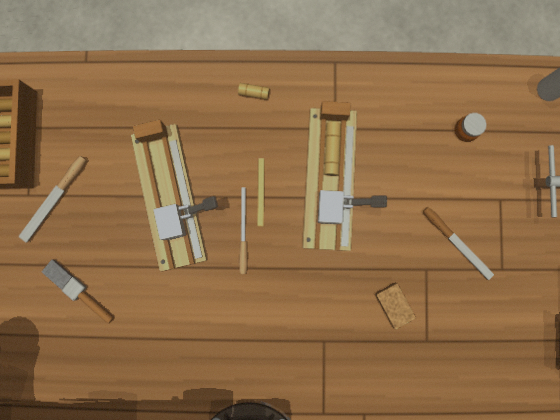

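The top picture shows the tube jig at right (end block about (336,110), stop about (331,207), lever tip about (386,201)). The empty jig is at left. I'll enlarge both views.

Run:
```python
import cv2
a=cv2.imread("pics/top0.png")[90:260,290:400]; cv2.imwrite("pics/t_crop.png",cv2.resize(a,None,fx=3.5,fy=3.5,interpolation=cv2.INTER_CUBIC))
a=cv2.imread("pics/scene0.png")[170:305,175:295]; cv2.imwrite("pics/s_crop.png",cv2.resize(a,None,fx=4,fy=4,interpolation=cv2.INTER_CUBIC))
```

```text
(no output)
```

View pics/t_crop.png

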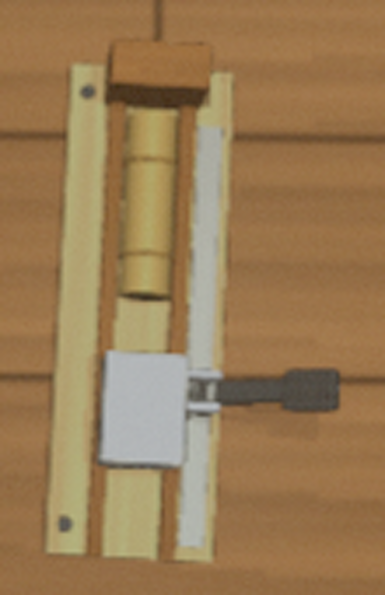

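View pics/s_crop.png

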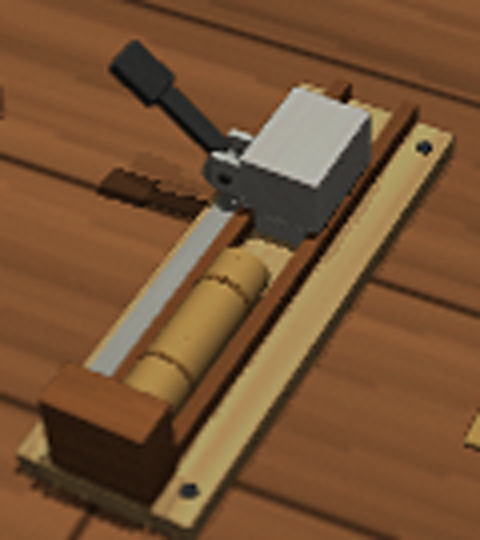

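```bash
cat > h.py <<'E'
import numpy as np, cv2
from scipy.optimize import least_squares
from station import arm, optics
def proj(m,X):
    return cv2.projectPoints(np.asarray(X,float),cv2.Rodrigues(m["R"])[0],m["t"],m["mtx"],m["D"])[0][:,0]
def jig2w(p,X):
    X=np.atleast_2d(X); c,s=np.cos(p[2]),np.sin(p[2])
    return np.c_[p[0]+c*X[:,0]-s*X[:,1],p[1]+s*X[:,0]+c*X[:,1],X[:,2]]
E
python3 - <<'E'
from h import *
T=lambda u:(np.array(u)+.5)/3.5-.5+[290,90]
S=lambda u:(np.array(u)+.5)/4-.5+[175,170]
mt,ms=optics.camera_model("top"),optics.camera_model("scene")
B=lambda x,y:lambda p:[x,y,.018]
K=lambda x,y:lambda p:[-.14+p[3]+x,y,.076]
L=lambda p:[-.14+p[3]+.05,-.04-.095*np.cos(np.radians(40)-p[4]),.047+.095*np.sin(np.radians(40)-p[4])]
ob=[(mt,T([72,65]),B(.15,.055)),(mt,T([232,73]),B(.15,-.055)),(mt,T([47,553]),B(-.18,.055)),(mt,T([212,560]),B(-.18,-.055)),
(mt,T([107,352]),K(.07,.026)),(mt,T([187,352]),K(.07,-.026)),(mt,T([182,467]),K(0,-.026)),(mt,T([99,464]),K(0,.026)),(mt,T([340,390]),L),
(ms,S([302,86]),K(0,-.026)),(ms,S([371,125]),K(0,.026)),(ms,S([318,187]),K(.07,.026)),(ms,S([243,162]),K(.07,-.026)),
(ms,S([453,137]),B(-.18,.055)),(ms,S([190,528]),B(.15,.055)),(ms,S([20,458]),B(.15,-.055)),(ms,S([127,57]),L)]
f=lambda p:np.concatenate([proj(m,jig2w(p,g(p)))[0]-u for m,u,g in ob])
r=least_squares(f,[.5,-.1,0,.01,.05],loss="soft_l1")
p=r.x;print(p,np.degrees(p[2]));print(f(p).reshape(-1,2).round(1).tolist())
np.save("p.npy",p)
print("rear",jig2w(p,[-.14+p[3],0,.051]),"tip",jig2w(p,L(p)))
E
```

```text
[ 0.64796515 -0.18061824 -0.04532614  0.01792862  0.05046433] -2.596996809961842
[[-0.8, -0.9], [0.0, -0.5], [-0.8, 0.2], [0.0, 0.8], [-0.7, -0.3], [0.1, 1.0], [0.1, -0.1], [0.1, -0.6], [-0.7, 0.1], [-1.6, -0.3], [0.5, -3.3], [0.1, 0.3], [-1.1, -0.7], [0.7, -0.5], [0.4, 0.7], [-1.1, -0.7], [-1.8, -0.3]]
rear [[ 0.52601914 -0.17508711  0.051     ]] tip [[ 0.57072254 -0.29299561  0.10431614]]
```

Clean fit: jig yaw is -2.6° and stop travel about 0.018, with residuals mostly below 2 px. Next I'll compute the approach.

```bash
cat >> h.py <<'E'
from scipy.spatial.transform import Rotation as Ro
def rel(target,yaw):
    s=arm.get_state(); R=Ro.from_euler("xyz",s["ee_rot"]); G=Ro.from_euler("xyz",[np.pi,0,yaw])
    print("t",s["t"].__round__(2) if 0 else s["t"],"pos",s["eef_pos"].round(4),"shift",R.inv().apply(np.array(target)-s["eef_pos"]).round(4),"turn",np.degrees((R.inv()*G).as_rotvec()).round(2))
E
python3 - <<'E'
from h import *
p=np.load("p.npy")
rel([.48,.25,.25],p[2])
print(jig2w(p,[-.14+p[3]-.035,0,.07]))
rel(jig2w(p,[-.14+p[3]-.04,0,.2])[0],p[2])
E
```

```text
t 0.1 pos [0.1909 0.647  0.2477] shift [ 0.3897  0.299  -0.0018] turn [  0.08   0.   -13.84]
[[ 0.49105508 -0.17350124  0.07      ]]
t 0.1 pos [0.1909 0.647  0.2477] shift [0.5153 0.7032 0.0488] turn [  0.08   0.   -13.84]
```

jog_arm(
  motion=[
    [[0.39,0.3,0,0,0,-13.8,0],[0.39,0.3,0,0,0,-13.8,0],[0.39,0.3,0,0,0,-13.8,0],[0.39,0.3,0,0,0,-13.8,0],[0.39,0.3,0,0,0,-13.8,0],[0.39,0.3,0,0,0,-13.8,0],[0.45,0.5,0,0,0,-13.8,0],[0.515,0.703,0.02,0,0,-13.8,0]],
  ],
)

```text
t: 0.9
eef_pos: [0.3924, 0.3059, 0.2462]
ee_rot: [3.14, 0.0, -0.047]
force: [0.3, -0.2, -0.3]
width: 0.0292
```

Run:
```python
from h import *
p=np.load("p.npy")
rel(jig2w(p,[-.14+p[3]-.04,0,.2])[0],p[2])
```

```text
t 0.9 pos [0.3924 0.3059 0.2462] shift [0.1159 0.4742 0.0471] turn [ 0.11  0.02 -0.07]
```

jog_arm(
  motion=[
    [[0.116,0.474,0.03,0.1,0,0,0],[0.116,0.474,0.03,0.1,0,0,0],[0.116,0.474,0.03,0.1,0,0,0],[0.116,0.474,0.03,0.1,0,0,0],[0.116,0.474,0.03,0.1,0,0,0],[0.116,0.474,0.03,0.1,0,0,0],[0.116,0.474,0.03,0.1,0,0,0],[0.116,0.474,0.03,0.1,0,0,0]],
  ],
)

```text
t: 1.7
eef_pos: [0.4684, -0.086, 0.2226]
ee_rot: [3.142, -0.0, -0.046]
force: [2.1, 1.1, 0.2]
width: 0.0005
```

jog_arm(
  motion=[
    [[0,0,0,0,0,0,0],[0,0,0,0,0,0,0]],
  ],
)

```text
t: 1.9
eef_pos: [0.468, -0.0875, 0.2221]
ee_rot: [3.141, 0.001, -0.05]
force: [0.3, -0.0, 0.7]
width: 0.0005
```

Run:
```python
from h import *
p=np.load("p.npy")
rel(jig2w(p,[-.14+p[3]-.04,0,.066])[0],p[2])
```

```text
t 1.9 pos [ 0.468  -0.0875  0.2221] shift [0.0226 0.0847 0.156 ] turn [ 0.01  0.06 -0.28]
```

jog_arm(
  motion=[
    [[0.0225,0.085,0.02,0,0,-0.3,0],[0.0225,0.085,0.02,0,0,-0.3,0],[0.0225,0.085,0.05,0,0,-0.3,0],[0.0225,0.085,0.09,0,0,-0.3,0],[0.0225,0.085,0.13,0,0,-0.3,0],[0.0225,0.085,0.145,0,0,-0.3,0],[0.0225,0.085,0.155,0,0,-0.3,0],[0.0225,0.085,0.155,0,0,-0.3,0]],
  ],
)

```text
t: 2.7
eef_pos: [0.4858, -0.1724, 0.0662]
ee_rot: [3.141, 0.003, -0.043]
force: [-1.0, 0.9, -0.3]
width: 0.0
```

Run:
```python
from h import *
p=np.load("p.npy")
rel(jig2w(p,[-.14+p[3]-.0095,0,.066])[0],p[2]); print(arm.get_state()["force"])
rel(jig2w(p,[-.14+.070-.0095,0,.066])[0],p[2])
for n,c in (("scene",(170,305,175,295)),("top",(90,260,290,400))):
    f=optics.grab_frame(n)[:,:,::-1]; a,b,d,e=c; cv2.imwrite(f"pics/{n}1.png",cv2.resize(f[a-40:b,d:e+20],None,fx=3,fy=3,interpolation=2))
```

```text
t 2.7 pos [ 0.4858 -0.1724  0.0662] shift [0.0308 0.0009 0.0001] turn [0.01 0.17 0.12]
[-0.97578909  0.93032331 -0.3096728 ]
t 2.7 pos [ 0.4858 -0.1724  0.0662] shift [ 0.0829  0.001  -0.    ] turn [0.01 0.17 0.12]
```

View pics/scene1.png

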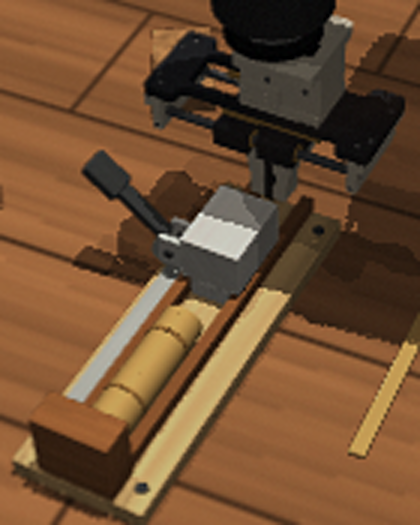

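View pics/top1.png

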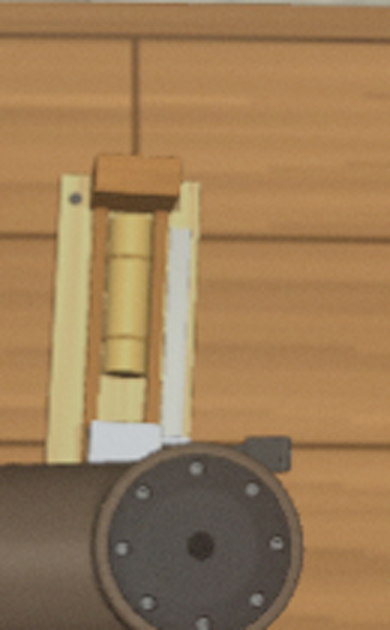

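The closed fingers stand centred right behind the stop's rear face, and the lever and tube are untouched. Now I'll push.

jog_arm(
  motion=[
    [[0.016,0.001,0,0,0,0,0],[0.024,0.001,0,0,0,0,0],[0.03,0.001,0,0,0,0,0],[0.036,0.001,0,0,0,0,0],[0.042,0.001,0,0,0,0,0],[0.048,0.001,0,0,0,0,0],[0.054,0.001,0,0,0,0,0],[0.06,0.001,0,0,0,0,0]],
  ],
)

```text
t: 3.6
eef_pos: [0.5472, -0.1766, 0.0679]
ee_rot: [3.141, 0.0, -0.044]
force: [-1.7, -0.7, 1.5]
width: 0.0004
```

Run:
```python
from h import *
p=np.load("p.npy")
print(arm.get_state()["force"])
rel(jig2w(p,[-.14+.070-.0095,0,.066])[0],p[2])
```

```text
[-1.71681405 -0.68542309  1.50995372]
t 3.6 pos [ 0.5472 -0.1766  0.0679] shift [ 0.0214 -0.0005  0.0019] turn [0.02 0.01 0.1 ]
```

Contact force is about 1.7 N, so the stop is sliding. The last stretch goes slower.

jog_arm(
  motion=[
    [[0.004,0,0.001,0,0,0,0],[0.007,0,0.001,0,0,0,0],[0.01,0,0.001,0,0,0,0],[0.013,0,0.001,0,0,0,0],[0.015,0,0.001,0,0,0,0],[0.017,0,0.001,0,0,0,0]],
  ],
)

```text
t: 4.2
eef_pos: [0.5639, -0.1774, 0.0666]
ee_rot: [3.141, 0.001, -0.044]
force: [-1.8, -1.4, -1.7]
width: 0.0006
```

jog_arm(
  motion=[
    [[0.001,0,0,0,0,0,0],[0.002,0,0,0,0,0,0]],
  ],
)

```text
t: 4.4
eef_pos: [0.5659, -0.1775, 0.0666]
ee_rot: [3.141, 0.001, -0.044]
force: [-2.0, -0.8, 0.6]
width: 0.0008
```

jog_arm(
  motion=[
    [[0.001,0,0,0,0,0,0],[0.002,0,0,0,0,0,0]],
  ],
)

```text
t: 4.6
eef_pos: [0.5659, -0.1775, 0.0666]
ee_rot: [3.141, 0.005, -0.044]
force: [-10.1, 1.6, 8.3]
width: 0.0006
```

Run:
```python
from h import *
p=np.load("p.npy")
rel(jig2w(p,[-.14+.070-.04,0,.15])[0],p[2])
f=optics.grab_frame("scene")[:,:,::-1];cv2.imwrite("pics/scene2.png",cv2.resize(f[130:305,175:315],None,fx=3,fy=3,interpolation=2))
```

```text
t 4.6 pos [ 0.5659 -0.1775  0.0666] shift [-0.0283 -0.0007 -0.0833] turn [0.01 0.26 0.06]
```

View pics/scene2.png

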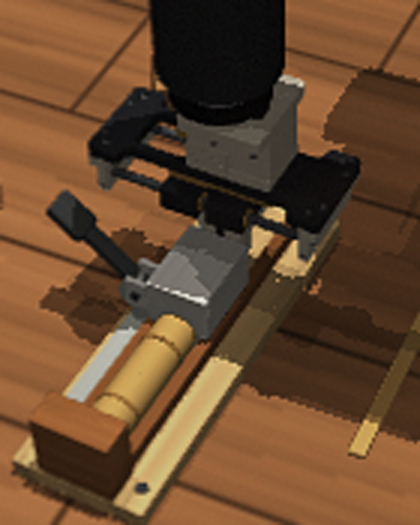

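The tube is held between the stop and the end block, and the force jumped to 10 N with no further travel. I'll back off, then go above the paddle.

jog_arm(
  motion=[
    [[-0.01,0,0,0,0,0,0],[-0.025,0,0,0,0,0,0],[-0.028,0,-0.03,0,0,0,0],[-0.028,0,-0.07,0,0,0,0],[-0.028,0,-0.09,0,0,0,0],[-0.028,0,-0.09,0,0,0,0]],
  ],
)

```text
t: 5.25
eef_pos: [0.5408, -0.1763, 0.1607]
ee_rot: [3.141, -0.004, -0.043]
force: [0.2, 1.1, 0.3]
width: 0.0006
```

Run:
```python
from h import *
p=np.load("p.npy")
rel(jig2w(p,[-.02,-.113,.15])[0],p[2])
```

```text
t 5.25 pos [ 0.5408 -0.1763  0.1607] shift [0.087  0.1126 0.0111] turn [ 0.02 -0.21  0.1 ]
```

jog_arm(
  motion=[
    [[0.087,0.1125,0,0,-0.2,0,0],[0.087,0.1125,0,0,-0.2,0,0],[0.087,0.1125,0,0,-0.2,0,0],[0.087,0.1125,0,0,-0.2,0,0],[0.087,0.1125,0.011,0,-0.2,0,0],[0.087,0.1125,0.011,0,-0.2,0,0]],
  ],
)

```text
t: 5.85
eef_pos: [0.6213, -0.2916, 0.1473]
ee_rot: [-3.141, 0.003, -0.044]
force: [-0.7, 0.5, -0.2]
width: 0.0008
```

Run:
```python
from h import *
p=np.load("p.npy")
rel(jig2w(p,[-.02,-.113,.0745])[0],p[2])
for n,c in (("scene",(130,305,155,295)),("top",(90,260,290,420))):
    f=optics.grab_frame(n)[:,:,::-1]; a,b,d,e=c; cv2.imwrite(f"pics/{n}3.png",cv2.resize(f[a:b,d:e],None,fx=3,fy=3,interpolation=2))
f=optics.grab_frame("wrist")[:,:,::-1];cv2.imwrite("pics/wrist3.png",f)
```

```text
t 5.85 pos [ 0.6213 -0.2916  0.1473] shift [0.0018 0.001  0.0728] turn [-0.05  0.18  0.08]
```

View pics/scene3.png

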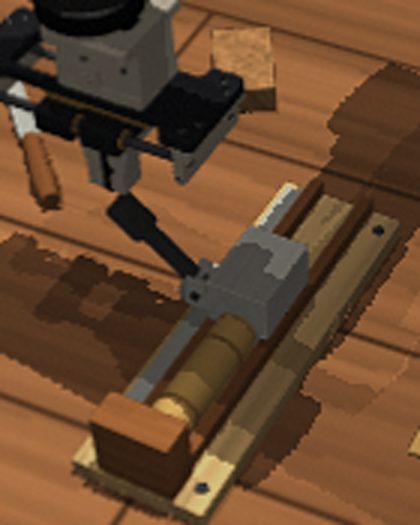

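View pics/wrist3.png

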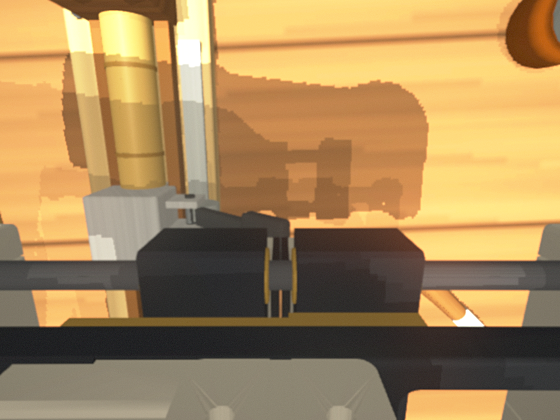

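Fingertips sit just above the paddle, at (110,190) in the crop against (130,215) for the paddle. I'll press down, 4 mm further inward.

jog_arm(
  motion=[
    [[0.001,-0.004,0.005,0,0,0,0],[0.001,-0.004,0.012,0,0,0,0],[0.001,-0.004,0.02,0,0,0,0],[0.001,-0.004,0.026,0,0,0,0],[0.001,-0.004,0.032,0,0,0,0]],
  ],
)

```text
t: 6.5
eef_pos: [0.6242, -0.2921, 0.1207]
ee_rot: [3.134, -0.002, -0.041]
force: [-7.0, -23.4, 16.8]
width: 0.0002
```

Run:
```python
from h import *
p=np.load("p.npy")
print(arm.get_state()["force"])
rel(jig2w(p,[-.02,-.109,.0745])[0],p[2])
for n,c in (("scene",(130,305,155,295)),):
    f=optics.grab_frame(n)[:,:,::-1]; a,b,d,e=c; cv2.imwrite(f"pics/{n}4.png",cv2.resize(f[a:b,d:e],None,fx=3,fy=3,interpolation=2))
```

```text
[ -6.97089567 -23.41350513  16.80439539]
t 6.5 pos [ 0.6242 -0.2921  0.1207] shift [-0.0014 -0.0038  0.0462] turn [ 0.41 -0.11  0.26]
```

View pics/scene4.png

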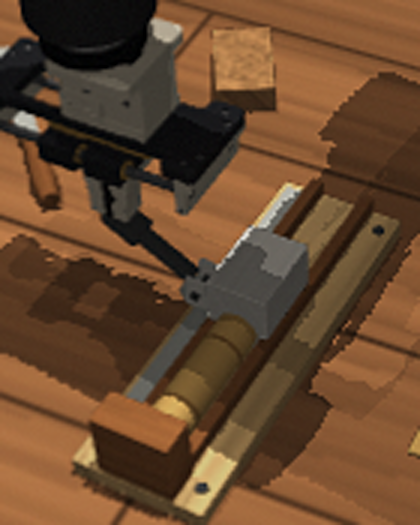

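The force ratio (-y 23 N, +z 17 N) shows the fingers are bearing on the lever's sloped end face, too far out. I'll lift and move inward.

jog_arm(
  motion=[
    [[0,0,-0.012,0,0,0,0],[0,0,-0.03,0,0,0,0],[-0.001,-0.015,-0.03,0.4,0,0.2,0],[-0.001,-0.019,-0.03,0.4,0,0.2,0],[-0.001,-0.019,-0.03,0.4,0,0.2,0]],
  ],
)

```text
t: 7.05
eef_pos: [0.6234, -0.2724, 0.1493]
ee_rot: [3.141, -0.0, -0.044]
force: [0.8, 0.0, -0.8]
width: 0.0005
```

Run:
```python
from h import *
p=np.load("p.npy")
print(arm.get_state()["force"])
rel(jig2w(p,[-.02,-.095,.0745])[0],p[2])
f=optics.grab_frame("wrist")[:,:,::-1];cv2.imwrite("pics/wrist5.png",f)
for n,c in (("scene",(130,305,155,295)),):
    f=optics.grab_frame(n)[:,:,::-1]; a,b,d,e=c; cv2.imwrite(f"pics/{n}5.png",cv2.resize(f[a:b,d:e],None,fx=3,fy=3,interpolation=2))
```

```text
[ 0.8104955   0.01676355 -0.80222365]
t 7.05 pos [ 0.6234 -0.2724  0.1493] shift [0.0003 0.0022 0.0748] turn [ 0.01 -0.02  0.09]
```

View pics/scene5.png

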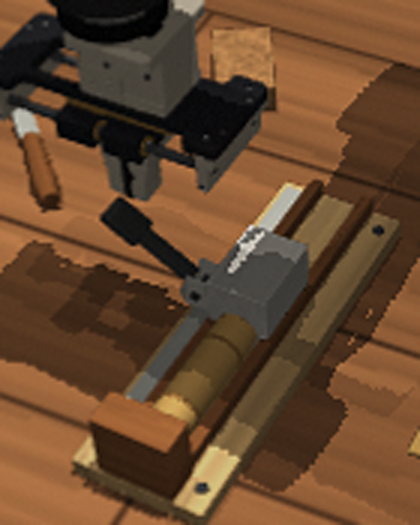

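View pics/wrist5.png

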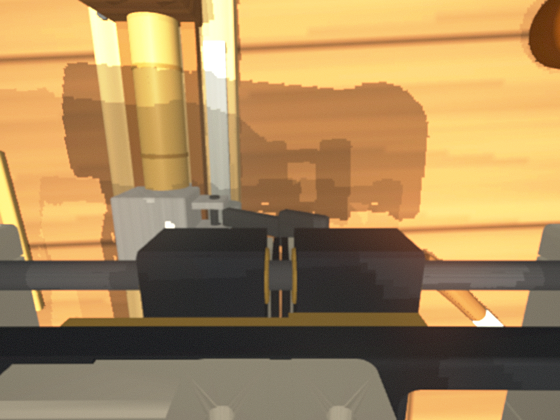

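jog_arm(
  motion=[
    [[0,0,0.01,0,0,0,0],[0,0.001,0.02,0,0,0,0],[0,0.001,0.027,0,0,0,0],[0,0.002,0.033,0,0,0,0],[0,0.003,0.038,0,0,0,0]],
  ],
)

```text
t: 7.65
eef_pos: [0.6231, -0.2762, 0.1103]
ee_rot: [3.141, 0.001, -0.044]
force: [-0.2, -0.6, 0.4]
width: 0.0005
```

Run:
```python
from h import *
p=np.load("p.npy")
print(arm.get_state()["force"])
rel(jig2w(p,[-.02,-.105,.0745])[0],p[2])
for n,c in (("scene",(130,305,155,295)),):
    f=optics.grab_frame(n)[:,:,::-1]; a,b,d,e=c; cv2.imwrite(f"pics/{n}6.png",cv2.resize(f[a:b,d:e],None,fx=3,fy=3,interpolation=2))
```

```text
[-0.21585795 -0.56505271  0.44722267]
t 7.65 pos [ 0.6231 -0.2762  0.1103] shift [0.0005 0.0083 0.0358] turn [0.03 0.04 0.07]
```

View pics/scene6.png

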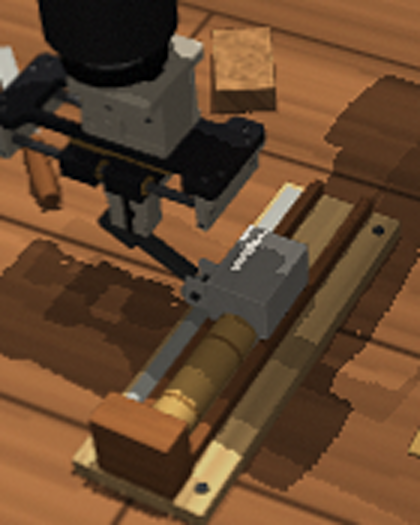

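jog_arm(
  motion=[
    [[0,0.002,0.006,0,0,0,0],[0,0.004,0.012,0,0,0,0],[0,0.005,0.016,0,0,0,0]],
  ],
)

```text
t: 8.0
eef_pos: [0.623, -0.282, 0.0939]
ee_rot: [3.141, 0.0, -0.044]
force: [-0.3, -3.6, 5.2]
width: 0.0004
```

Run:
```python
from h import *
p=np.load("p.npy")
print(arm.get_state()["force"])
rel(jig2w(p,[-.02,-.105,.0745])[0],p[2])
for n,c in (("scene",(150,270,155,275)),):
    f=optics.grab_frame(n)[:,:,::-1]; a,b,d,e=c; cv2.imwrite(f"pics/{n}7.png",cv2.resize(f[a:b,d:e],None,fx=4,fy=4,interpolation=2))
```

```text
[-0.27348512 -3.63749978  5.24542275]
t 8.0 pos [ 0.623  -0.282   0.0939] shift [0.0003 0.0026 0.0194] turn [0.06 0.01 0.06]
```

View pics/scene7.png

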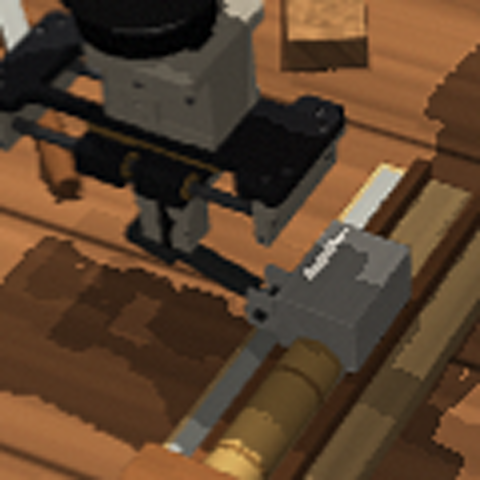

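The lever is moving down (5 N). I'll continue to level.

jog_arm(
  motion=[
    [[0,0.001,0.005,0,0,0,0],[0,0.001,0.01,0,0,0,0],[0,0.001,0.014,0,0,0,0],[0,0.001,0.018,0,0,0,0],[0,0.001,0.02,0,0,0,0]],
  ],
)

```text
t: 8.55
eef_pos: [0.6228, -0.2839, 0.0744]
ee_rot: [3.139, 0.0, -0.044]
force: [-6.3, -0.2, 20.4]
width: 0.0005
```

jog_arm(
  motion=[
    [[0,0,0.001,0,0,0,0],[0,0,0.002,0,0,0,0]],
  ],
)

```text
t: 8.75
eef_pos: [0.6226, -0.284, 0.0744]
ee_rot: [3.139, 0.0, -0.044]
force: [-6.8, 3.2, 22.4]
width: 0.0001
```

The hard stop was reached at the expected height (TCP z 0.0744, 22 N). One more gentle press, then lift straight up.

jog_arm(
  motion=[
    [[0,0,0.002,0,0,0,0],[0,0,0.003,0,0,0,0]],
  ],
)

```text
t: 8.95
eef_pos: [0.6226, -0.284, 0.0742]
ee_rot: [3.138, -0.001, -0.043]
force: [-9.3, 5.2, 27.3]
width: 0.0006
```

jog_arm(
  motion=[
    [[0,0,-0.01,0,0,0,0],[0,0,-0.04,0,0,0,0],[0,0,-0.09,0,0,0,0],[0,0,-0.13,0,0,0,0],[-0.05,0,-0.15,0,0,0,0],[-0.1,0,-0.15,0,0,0,0],[-0.13,0,-0.15,0,0,0,0],[-0.13,0,-0.15,0,0,0,0]],
  ],
)

```text
t: 9.75
eef_pos: [0.4887, -0.2771, 0.2247]
ee_rot: [3.14, -0.001, -0.044]
force: [0.9, -0.6, 0.5]
width: 0.0002
```

jog_arm(
  motion=[
    [[0,-0.05,0,0,0,0,0],[0,-0.1,0,0,0,0,0],[0,-0.15,0,0,0,0,0],[0,-0.2,0,0,0,0,0],[0,-0.24,0,0,0,0,0],[0,-0.24,0,0,0,0,0],[0,-0.24,0,0,0,0,0]],
  ],
)

```text
t: 10.45
eef_pos: [0.4993, -0.0361, 0.224]
ee_rot: [3.14, -0.0, -0.041]
force: [-0.2, 0.3, -0.4]
width: 0.0004
```

Run:
```python
from h import *
for n,c in (("scene",(170,305,155,295)),("top",(90,260,290,400))):
    f=optics.grab_frame(n)[:,:,::-1]; a,b,d,e=c; cv2.imwrite(f"pics/{n}8.png",cv2.resize(f[a:b,d:e],None,fx=3.5,fy=3.5,interpolation=2))
```

```text
(no output)
```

View pics/scene8.png

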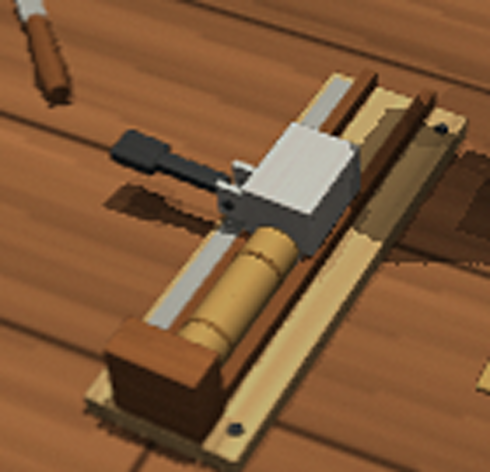

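View pics/top8.png

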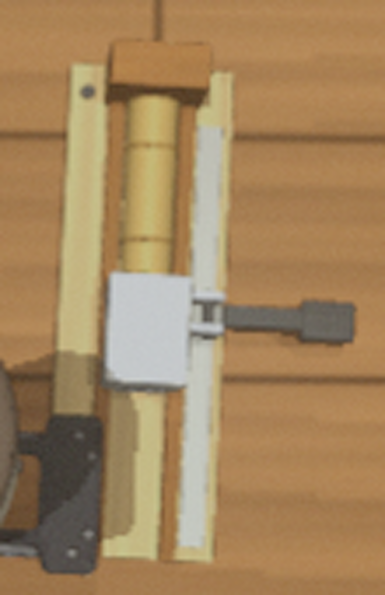

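The tube is held from block to stop and the lever lies flat. Quick numeric check before handing in.

Run:
```python
from h import *
p=np.load("p.npy")
T=lambda u:(np.array(u)+.5)/3.5-.5+[290,90]
S=lambda u:(np.array(u)+.5)/3.5-.5+[155,170]
mt,ms=optics.camera_model("top"),optics.camera_model("scene")
K=lambda x,y:lambda q:[-.14+q[0]+x,y,.076]
L=lambda q:[-.14+q[0]+.05,-.04-.095*np.cos(np.radians(40)-q[1]),.047+.095*np.sin(np.radians(40)-q[1])]
ob=[(mt,T([113,272]),K(.07,.026)),(mt,T([190,276]),K(.07,-.026)),(mt,T([187,389]),K(0,-.026)),(mt,T([104,383]),K(0,.026)),(mt,T([355,324]),L),
(ms,S([313,228]),K(.07,.026)),(ms,S([240,190]),K(.07,-.026)),(ms,S([115,147]),L)]
f=lambda q:np.concatenate([proj(m,jig2w(p,g(q)))[0]-u for m,u,g in ob])
r=least_squares(f,[.06,.6],loss="soft_l1");print(r.x);print(f(r.x).reshape(-1,2).round(1).tolist())
```

```text
[0.06841476 0.68653886]
[[-1.3, -0.1], [0.2, 0.0], [-0.3, -0.8], [-0.2, -0.4], [-0.9, -0.2], [-0.4, -3.5], [0.1, -0.2], [1.2, -0.3]]
```

```bash
python3 -c "
from station import arm
print(arm.get_state()['t'],arm.job_done())"
```

```text
the job is handed in; nothing more can be done
10.55 None
```

In the jig with the tube, I slid the stop up until the tube was held against the end block, then pressed the cam lever down to its hard stop. I then moved the arm clear and handed the job in at about 10.6 s. The interface gave no verdict.

**Sliding the stop:** With the tube against the block, the push force jumped to about 10 N and the stop moved no further.

**First lever press:** This went wrong. My fingers came down too far out and bore on the lever's end face with about 23 N sideways and 17 N up. I saw no damage, so I lifted, moved inward and pressed again.

**Second lever press:** The lever reached level at the expected height. It took 22–27 N there with almost no further movement.

**Final check:** From the pictures, stop travel is about 0.068 m and the lever about 0.69 rad, both within the limits. One corner reading disagreed with that fit by 3.5 pixels; the others were within about 1.3. The tube lies straight in the channel with no visible gap.

I never went near the empty jig, but I did not take a final picture of it to confirm.

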